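# Seat the jar's inner lid and draw off the outer lid

### The arm

A 6-joint arm with a two-finger parallel gripper is mounted at the origin on a cart in front of the work surface, level with it; the furniture and walls round the work are solid. World frame = base frame: x ahead of the robot, y to its left, z up, the work surface at z = 0. Lengths are in m, angles in rad, forces in N, time in s.
With the tool pointing down it reaches from about 0.35 to 0.975 m from the base axis. Payload 4.9 kg.
Tool frame: the origin (TCP) lies on the centre line of the jaws, within the pads' length; the fingertips stand manip.tip_reach ahead of it and the grasp point (between the pads) is the TCP (manip.tip_reach is the distance from the TCP to the fingertips, in m); z points along the fingers, y is the line along which they close (so a half turn about z gives the same grasp; the last joint's range is limited). The gripper opens to 85 mm and grips with 20 to 120 N. Pads are 22 mm wide; open, the fingers measure 114 mm over their backs; the gripper's body (76 mm by 85 mm) begins 54 mm behind the grasp point. The pads swing forward as they close: fully open they stand 13 mm farther back than shut.
Start: joints at [-1.358, 0.053, 1.613, -0, 1.476, -0.119], TCP at [0.204, -0.591, 0.227] pointing down, gripper open.
Joint ranges: [-3.01, 3.01], [-1.01, 2.22], [0.06, 2.58], [-1.02, 4.17], [0.09, 2.62], [-3.14, 3.14]. Speed limits (rad/s): [2.57, 2.57, 3.14, 3.14, 3.14, 3.14].

### API

Orientations are given as a unit quaternion [w, x, y, z].
In Python, from plant import manip gives the robot as it stands. The module is installed in compiled form; this text tells all that it offers.
- The arm moves only by the tool move_arm, never from a script. Its argument "rows" is a list of rows, each a list of 7 numbers: the shift along the tool's x, y, z in cm, then the turn, a rotation vector about the tool's x, y, z in degrees, then the opening, from -1 (shut) to 1 (fully open). In form: [[tx, ty, tz, ax, ay, az, jaw], ...]. A call has 1 to 20 rows; each row shifts and turns the commanded pose from where the row before left it, along the tool's axes as they then stand; what a row does not reach is not made up. A row lasts 1/12 s, in which the tool goes at most 41.7 mm and 7.16 degrees, less where a joint would pass 70% of its speed; a pose out of reach is approached as far as the arm can. A call is refused whole if a number of a shift passes 4.17 or a number of a turn 7.16, either way. A call with a gripper value outside its range is refused whole. The fingers move at their own pace and stop on an object; the grip force is fixed at half the most. Time passes only in rows, so rows that do not move let the fingers close. It gives the time, the measured TCP pose, the force, the opening and the grip force at its end, in the units of the state.
- manip.state(): the state, without advancing time (a new reading comes with each control period).
- manip.grab_frame(name): name is "side" or "top" or "wrist"; returns a dict with "img" (400x640x3 uint8, blue, green, red), "mtx" (3x3 intrinsics, pixels), "k1" (the pictures are not rectified: a ray, as slopes to the right and down, at radius r is drawn at 1 + k1 r^2 times it, then the intrinsics apply), "R" (3x3) and "t" (3): a world point X has camera coordinates R X + t. Camera axes: x right, y down, z forward; pixel columns grow to the right and rows downward; lengths in m; the calibration is good to about 2 mm. A picture is of the moment at which its call begins. There is no depth.
- manip.job_done(): hands the job in; it is judged then, once.
The state is a dict: "time": time; "joint_pos": joint angles; "joint_vel": joint speeds; "joint_efforts": joint torques, N m; "tool_pos": TCP position; "tool_rot": TCP orientation; "contact_force": force on the tool from outside, world axes, zero at the start; "ft_torque": the same for the moment, N m; "gripper_width": opening from 0.0 (shut) to 1.0 (fully open); "grasp_force": force on a finger pad.
Only numpy, scipy, OpenCV 4.12 (cv2) and the standard library are available. Lean on these libraries where they do the work, as an engineer would, in place of code of your own. Each camera call takes 0.05 s, during which the arm holds its last target. There are 200 camera calls.

### The job

Take the small carton that lies across the open metal jar and lay it down on the bench, clear of the jar. Then carry the nested pair of lids together, by the inner lid's knob, lower them gently onto the jar until both sit fully home and level, and let go; now lift the outer lid alone by its collar, leaving the inner lid seated in the jar. Do not part the lids before the inner one is home, and leave everything else where it is; finish with the outer lid still held in the gripper, level and motionless, about 10 cm above where it sat.

Things in the scene. Friction and masses are not known exactly. Their poses are not given: they have to be found in the camera images.
- jar: round open jar of bare metal, 84 mm outside diameter, 77 mm mouth, 70 mm high, standing fast on the bench (it does not move). Origin: centre of its underside; z up; its rim is at z = 70 mm.
- carton: slim dark cardboard carton, 38 x 166 x 38 mm (x, y, z), about 90 g, at the start lying level across the jar's mouth. Origin: centre of its underside; y along its length, so grasp it across its own x; z up. Fingertips must stay above the rim beside it. Bench round x = 0.45, y = -0.37 m is always free to lay it, length along x.
- inner_lid: inner lid, white plastic, 180 g, round about z (up); origin: centre of its underside. Plug tapering from 62 mm diameter at z = 0 to 71 at z = 7, straight to 12; flange 88 mm wide, z = 12 to 18, rests on the jar's rim; neck 18 mm; knob 24 mm wide, z = 40 to 66. Starts on the bench, plug down, under the outer lid. Home: origin 58 mm above the jar's. Raised by the knob it carries the outer lid.
- outer_lid: outer lid, bare metal, 120 g, 98 mm wide, round about z (up); origin: centre of the skirt's lower edge. Skirt (92 mm inside) z = 0 to 15; plate to z = 18, resting loose on the inner flange; collar 44 mm outside, 37 inside, z = 18 to 36, round the inner knob, which stands 26 mm above it. Nested: origin 4 mm above the inner lid's (62 above the jar's when seated). Lifted by the collar it comes alone.
- timer: bystander: round white twist timer, 63 mm diameter, 36 mm high; origin under its centre.
- section_clip: bystander: slim pink hair clip, 13 x 81 x 14 mm, lying flat; origin under its centre, y along its length.
- cream_tube: bystander: squeezed-flat white tube, 45 x 156 x 30 mm, lying; origin under its centre, y along its length.
- tape: bystander: roll of pale tape lying flat, 100 mm diameter, 25 mm high; origin under its centre.
- rinse_bottle: bystander: round upright plastic bottle, 60 mm diameter, 150 mm high; origin under its centre.
- notebook: bystander: closed notebook, 210 x 152 x 13 mm, lying flat; origin under its centre.

How it is judged:
By the outcome, as a careful person would: the job done as asked, in the order asked, and still so for the second after the job is handed in, while the arm keeps its last pose, push and grip.
It also fails if it takes over 72 s, if anything falls off the work surface, if the arm or the gripper's body presses on something with over 40 N, if the wrist force passes 120 N, or if a joint passes its speed limit or range.

## Working session

There is one attempt and no reset: what is moved stays moved. The work goes in short steps, Python scripts to look and compute and a tool call to move; the robot and the scene stay as the last step left them, time stands still between calls to the robot, and variables do not carry over. Pictures are saved under pics/ and viewed, at most 10 in all, crops included, and the job is handed in when it is done.

Besides the shell and the picture viewer there is one more tool, called after "Emit:" as name(argument=value, ...), one argument or row to a line, values as JSON. move_arm: Moves the arm, as the interface text tells. Its arguments: {"type":"object","properties":{"rows":{"type":"array","items":{"type":"array","items":{"type":"number"}}}},"required":["rows"]}

```bash
mkdir -p pics
cat > h.py <<'E'
import numpy as np, cv2
from plant import manip
from scipy.spatial.transform import Rotation as Rn
def grab(n,save=None):
    f=manip.grab_frame(n)
    if save: cv2.imwrite(f'pics/{save}.png',f['img'])
    return f
def dist(f): return np.array([f['k1'],0,0,0,0],float)
def ray(f,uv):
    p=cv2.undistortPoints(np.array(uv,float).reshape(-1,1,2),f['mtx'],dist(f)).reshape(-1,2)
    d=np.c_[p,np.ones(len(p))]@f['R']; c=-f['R'].T@f['t']; return c,d
def plane(f,uv,z):
    c,d=ray(f,uv); return c+d*((z-c[2])/d[:,2])[:,None]
def proj(f,X):
    return cv2.projectPoints(np.array(X,float).reshape(-1,1,3),cv2.Rodrigues(f['R'])[0],f['t'],f['mtx'],dist(f))[0].reshape(-1,2)
E
python3 - <<'E'
from h import *
print(manip.state(), manip.tip_reach)
for n in ['top','side','wrist']:
    f=grab(n,n+'0'); print(n,f['mtx'].round(1).tolist(),f['k1'],(-f['R'].T@f['t']).round(3),f['R'].round(2).tolist())
E
```

```text
{'time': 0.0, 'joint_pos': array([-1.35799325e+00,  5.33434568e-02,  1.61427843e+00,  1.11171424e-05,
        1.47598179e+00, -1.18983383e-01]), 'joint_vel': array([-0.00050842, -0.00045915,  0.00079334, -0.00050497, -0.00032464,
       -0.00136049]), 'joint_efforts': array([-4.51165542e-04, -3.93683445e+01, -3.70176065e+01, -1.37247921e-04,
        6.97447904e-03,  1.32848083e-05]), 'tool_pos': array([ 0.20346444, -0.59030001,  0.22608062]), 'tool_rot': array([-1.00466942e-03,  9.86270836e-01,  1.65132757e-01, -4.16243232e-05]), 'contact_force': array([ 0.14020492,  0.40709436, -0.45202629]), 'ft_torque': array([-0.02935228, -0.03862335, -0.03020764]), 'grasp_force': 0.0, 'gripper_width': 0.9970626062595845} 0.019
top [[432.2, 0.0, 321.1], [0.0, 432.2, 195.0], [0.0, 0.0, 1.0]] 0.03592631449245831 [ 0.35  -0.08   1.329] [[0.02, -1.0, 0.01], [-0.99, -0.02, -0.13], [0.13, -0.01, -0.99]]
side [[408.2, 0.0, 317.2], [0.0, 408.2, 196.7], [0.0, 0.0, 1.0]] -0.06591958867586654 [ 0.392 -1.223  0.678] [[0.99, -0.13, -0.01], [-0.07, -0.45, -0.89], [0.11, 0.89, -0.45]]
wrist [[327.5, 0.0, 316.9], [0.0, 327.5, 195.4], [0.0, 0.0, 1.0]] -0.005049052046989328 [ 0.27  -0.567  0.372] [[0.33, -0.95, -0.0], [-0.91, -0.31, 0.28], [-0.26, -0.09, -0.96]]
```

View pics/top0.png

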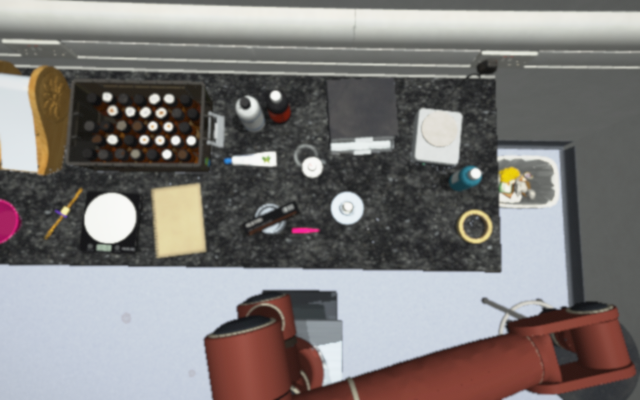

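View pics/side0.png

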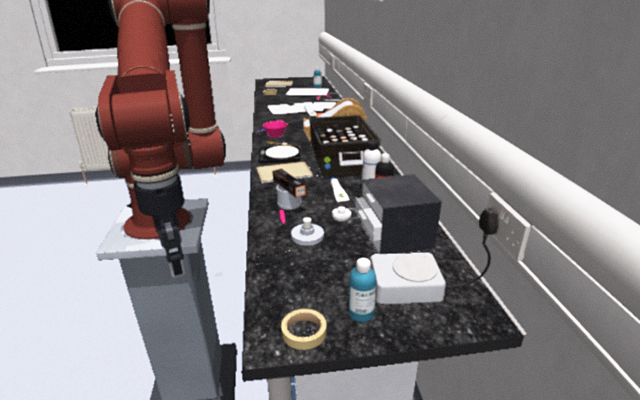

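The top view shows the carton across the jar from about (246,228) to (298,208), with the jar near (271,217). The lids are at (347,208) and the pink clip at (305,231), just right of the jar. In the side view the jar is at (290,193) and the lids at (307,233).

Run:
```python
from h import *
f=grab('top')
im=f['img']
c=im[140:270,220:380]; cv2.imwrite('pics/topc.png',cv2.resize(c,None,fx=5,fy=4.6,interpolation=cv2.INTER_CUBIC)[:598,:800])
for n,uv,z in [('cartA',(246,228),.108),('cartB',(298,208),.108),('knob',(347,208),.066),('lid',(347,208),.02),('clip',(305,231),.014),('timer',(311,167),.036),('tape',(475,226),.02)]:
    print(n,plane(f,[uv],z).round(3))
s=grab('side')
print(plane(s,[(307,222)],.066).round(3))
```

```text
cartA [[0.413 0.119 0.108]]
cartB [[ 0.472 -0.025  0.108]]
knob [[ 0.478 -0.167  0.066]]
lid [[ 0.483 -0.17   0.02 ]]
clip [[ 0.411 -0.044  0.014]]
timer [[ 0.605 -0.059  0.036]]
tape [[ 0.435 -0.557  0.02 ]]
[[ 0.485 -0.181  0.066]]
```

View pics/topc.png

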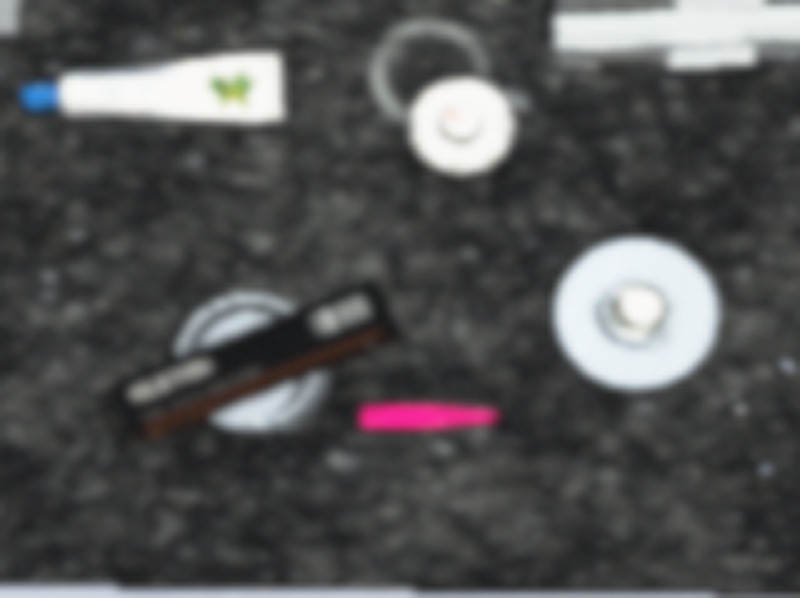

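The zoomed crop shows the carton's top face running from crop (125,395) to (375,300). The lid disc is centred at crop (637,313). The clip lies at (428,416), close to the jar. Next I'll turn the tool and move over the lids for a close wrist view.

Emit:
move_arm(
  rows=[
    [0, 0, -0.6, 0, 0, -7, 1],
    [0, 0, -0.6, 0, 0, -7, 1],
    [0, 0, -0.6, 0, 0, -7, 1],
    [0, 0, -0.6, 0, 0, -7, 1],
    [0, 0, -0.6, 0, 0, -7, 1],
    [0, 0, -0.6, 0, 0, -7, 1],
    [0, 0, -0.6, 0, 0, -7, 1],
    [0, 0, -0.6, 0, 0, -7, 1],
    [0, 0, -0.6, 0, 0, -7, 1],
    [0, 0, -0.6, 0, 0, -7, 1],
    [0, 0, -0.6, 0, 0, -7, 1],
    [0, 0, -0.6, 0, 0, -7, 1],
    [0, 0, -0.6, 0, 0, -7, 1],
    [0, 0, 0, 0, 0, -2, 1],
  ],
)

```text
time: 1.42
tool_pos: [0.2037, -0.5914, 0.3068]
tool_rot: [0.001, 0.557, 0.83, -0.001]
contact_force: [-0.2, 0.4, -0.4]
gripper_width: 1.004
grasp_force: 0.0
```

Emit:
move_arm(
  rows=[
    [1.6, 2.8, 0, 0, 0, 0, 1],
    [1.6, 2.8, 0, 0, 0, 0, 1],
    [1.6, 2.8, 0, 0, 0, 0, 1],
    [1.6, 2.8, 0, 0, 0, 0, 1],
    [1.6, 2.8, 0, 0, 0, 0, 1],
    [1.6, 2.8, 0, 0, 0, 0, 1],
    [1.6, 2.8, 0, 0, 0, 0, 1],
    [1.6, 2.8, 0, 0, 0, 0, 1],
    [1.6, 2.8, 0, 0, 0, 0, 1],
    [1.6, 2.8, 0, 0, 0, 0, 1],
    [1.6, 2.8, 0, 0, 0, 0, 1],
    [1.6, 2.8, 0, 0, 0, 0, 1],
    [1.6, 2.8, 0, 0, 0, 0, 1],
    [1.6, 2.8, 0, 0, 0, 0, 1],
    [0.6, 0.8, 0, 0, 0, 0, 1],
    [0, 0, 0, 0, 0, 0, 1],
    [0, 0, 0, 0, 0, 0, 1],
  ],
)

```text
time: 2.83
tool_pos: [0.4881, -0.2278, 0.3052]
tool_rot: [-0.0, 0.559, 0.829, -0.0]
contact_force: [0.5, -0.5, -0.8]
gripper_width: 1.001
grasp_force: 0.0
```

Run:
```python
from h import *
s=manip.state(); q=s['tool_rot']; M=Rn.from_quat(q[[1,2,3,0]]).as_matrix()
print(s['time'],s['tool_pos'],M.round(3).tolist(),s['joint_pos'].round(2),s['contact_force'])
f=grab('wrist','w1'); print((-f['R'].T@f['t']).round(3))
print(proj(f,[[.48,-.17,.066],[.445,.047,.108]]))
```

```text
2.8333 [ 0.48805573 -0.22779823  0.30516051] [[-0.376, 0.927, -0.001], [0.927, 0.376, -0.0], [-0.0, -0.001, -1.0]] [-0.57 -0.19  1.71 -0.    1.62 -0.96] [ 0.52052969 -0.48855395 -0.8283908 ]
[ 0.462 -0.163  0.451]
[[ 329.17839105  113.86443828]
 [ 391.57978428 -145.92088379]]
```

View pics/w1.png

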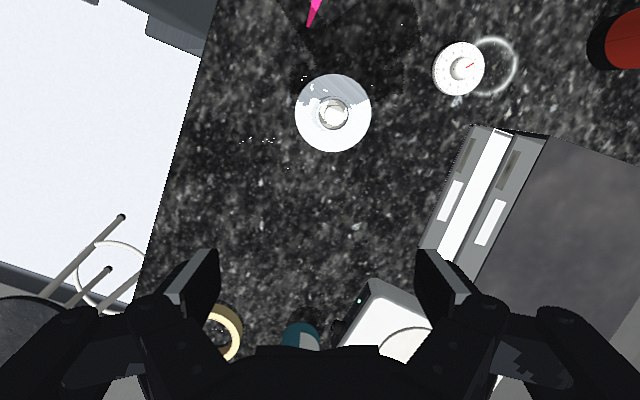

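The wrist view shows the lid disc centred near (333,113) and the knob at (333,114). The jaws are below and the timer is at (459,68). Next I'll move the same view over the carton.

Emit:
move_arm(
  rows=[
    [3.5, 0.8, 0, 0, 0, 0, 1],
    [3.5, 0.8, 0, 0, 0, 0, 1],
    [3.5, 0.8, 0, 0, 0, 0, 1],
    [3.5, 0.8, 0, 0, 0, 0, 1],
    [3.5, 0.8, 0, 0, 0, 0, 1],
    [3.5, 0.8, 0, 0, 0, 0, 1],
    [0, 0, 0, 0, 0, 0, 1],
    [0, 0, 0, 0, 0, 0, 1],
  ],
)

```text
time: 3.55
tool_pos: [0.4537, -0.0151, 0.3056]
tool_rot: [0.001, 0.559, 0.829, -0.0]
contact_force: [-0.6, -1.0, 0.0]
gripper_width: 0.997
grasp_force: 0.0
```

```bash
cat >> h.py <<'E'
def tool():
    s=manip.state(); q=s['tool_rot']; return s['tool_pos'],Rn.from_quat(q[[1,2,3,0]]).as_matrix()
E
python3 - <<'E'
from h import *
p,M=tool(); print(p)
f=grab('wrist','w2'); 
print(proj(f,[[.48,-.17,.066],[.445,.047,.108]]))
E
```

```text
[ 0.45371108 -0.01513428  0.30560142]
[[290.93585583 277.60276152]
 [331.39604722 110.83607731]]
```

View pics/w2.png

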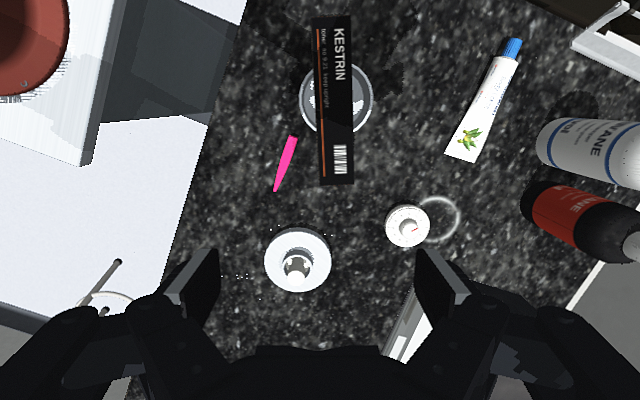

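The wrist view shows the carton's top face at about u 313–354, v 15–185, with the jar rim behind it at (336,98). The clip is at (286,163) and the lids at (298,260). I'll enlarge the carton and measure the edges.

Run:
```python
from h import *
f=grab('wrist'); im=f['img']
c=cv2.resize(im[5:195,265:400],None,fx=4,fy=3.1,interpolation=cv2.INTER_CUBIC); c=np.clip(c.astype(float)*1.8+25,0,255).astype(np.uint8)
cv2.imwrite('pics/w2c.png',c); print(c.shape)
# lid disc from w1-type mask in this view
g=im.min(2)
m=((g>120)*255).astype(np.uint8); 
cs,_=cv2.findContours(m,cv2.RETR_EXTERNAL,cv2.CHAIN_APPROX_NONE)
for k in cs:
    if cv2.contourArea(k)>300:
        e=cv2.fitEllipse(cv2.convexHull(k)); print(np.round(e[0],1),np.round(e[1],1),cv2.contourArea(k))
```

```text
(589, 540, 3)
[410.1 334.1] [34.5 69.7] 1270.0
[586.  284.2] [ 9.6 70.7] 372.0
[297.7 260.8] [60.9 67.4] 3153.5
[422.8 222.1] [50.8 77.7] 1725.0
[587.  166.5] [18.9 79.2] 738.5
[647.7 160.2] [54.3 77.6] 947.5
[483.2 108.3] [ 42.4 133.2] 2889.0
[603.2  28.3] [ 69.1 116.1] 2277.0
[239.1  26.4] [7.9 9.2] 807.0
[ 89.3 163.3] [224.6 339.3] 39094.5
```

View pics/w2c.png

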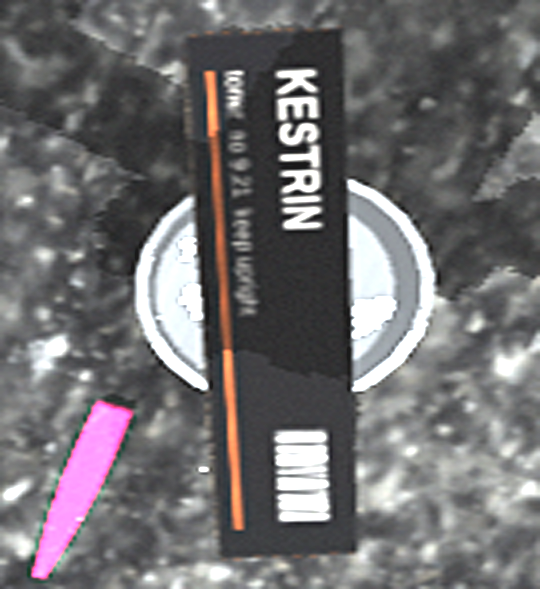

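The crop shows the carton's top corners at crop (187,38), (341,30), (355,552) and (220,556). The jar rim's outer edge runs through (135,290), (195,195), (207,390), (349,180), (436,285) and (353,390).

Run:
```python
from h import *
from scipy.optimize import least_squares as LS
f=grab('wrist'); p,M=tool()
def un(c): c=np.array(c,float); return np.c_[(c[:,0]+.5)/4-.5+265,(c[:,1]+.5)/3.1-.5+5]
C=plane(f,un([(187,38),(341,30),(355,552),(220,556)]),.108)
L=np.linalg.norm(C[0]-C[3]),np.linalg.norm(C[1]-C[0]),np.linalg.norm(C[2]-C[3]); print('sizes',np.round(L,4))
ax=(C[0]+C[1]-C[2]-C[3])[:2]; print('carton',C.mean(0).round(4),np.degrees(np.arctan2(ax[1],ax[0])),'tool yaw',np.degrees(np.arctan2(M[1,0],M[0,0])))
J=plane(f,un([(135,290),(157,235),(195,195),(207,390),(349,180),(436,285),(353,390),(415,220)]),.070)[:,:2]
for fr in (0,1):
    r=LS(lambda v: np.hypot(*(J-v[:2]).T)-(v[2] if fr else .042),[.45,.05,.042]); print('jar',r.x.round(4),(r.fun*1000).round(1))
# lid disc: threshold hull
for fn in ('now',):
    g=f['img'].min(2); m=((g>120)*255).astype(np.uint8)
    cs,_=cv2.findContours(m,cv2.RETR_EXTERNAL,cv2.CHAIN_APPROX_NONE)
    k=min(cs,key=lambda k: abs(cv2.contourArea(k)-3150)); h=cv2.convexHull(k).reshape(-1,2)
    P=plane(f,h,.022)[:,:2]; r=LS(lambda v: np.hypot(*(P-v[:2]).T)-v[2],[.48,-.17,.049],loss='soft_l1',f_scale=.001); print('lid',r.x.round(4))
d=np.r_[C.mean(0)[:2],.0]-np.r_[p[:2],0]; print('to carton in tool cm',(M.T@d*100).round(2),'tcp',p)
```

```text
sizes [0.1626 0.0363 0.0364]
carton [0.4454 0.0518 0.108 ] 114.75506790226262 tool yaw 111.8701901012776
jar [0.4472 0.0596 0.042 ] [ 0.3 -1.2 -0.7 -0.5 -1.2 -0.4 -1.9  0.4]
jar [0.4471 0.0598 0.0413] [ 1.  -0.7 -0.2  0.3 -0.7  0.4 -1.   1. ]
lid [ 0.4856 -0.1682  0.0488]
to carton in tool cm [ 6.68  1.74 -0.  ] tcp [ 0.45410084 -0.01664607  0.30526542]
```

Emit:
move_arm(
  rows=[
    [1.7, 0.5, 0, 0, 0, -0.7, 1],
    [1.7, 0.5, 0, 0, 0, -0.7, 1],
    [1.7, 0.5, 0, 0, 0, -0.7, 1],
    [1.5, 0.5, 0, 0, 0, -0.7, 1],
    [0, 0, 3, 0, 0, 0, 1],
    [0, 0, 3, 0, 0, 0, 1],
    [0, 0, 3, 0, 0, 0, 1],
    [0, 0, 3, 0, 0, 0, 1],
    [0, 0, 2, 0, 0, 0, 1],
    [0, 0, 1, 0, 0, 0, 1],
    [0, 0, 0, 0, 0, 0, 1],
    [0, 0, 0, 0, 0, 0, 1],
  ],
)

```text
time: 4.7
tool_pos: [0.447, 0.0526, 0.1557]
tool_rot: [-0.0, 0.539, 0.842, -0.0]
contact_force: [-0.0, 0.2, 0.3]
gripper_width: 1.0
grasp_force: 0.0
```

Run:
```python
from h import *
p,M=tool(); d=np.array([.4454,.0518,.095])-p
print(p,(M.T@d*100).round(2),'yaw',np.degrees(np.arctan2(M[1,0],M[0,0])))
```

```text
[0.44704887 0.05260507 0.15570749] [-0.   -0.18  6.07] yaw 114.71613716765668
```

Emit:
move_arm(
  rows=[
    [0, -0.1, 2, 0, 0, 0, 1],
    [0, -0.1, 2, 0, 0, 0, 1],
    [0, 0, 1.2, 0, 0, 0, 1],
    [0, 0, 0.9, 0, 0, 0, 1],
    [0, 0, 0, 0, 0, 0, 1],
    [0, 0, 0, 0, 0, 0, 0.2],
    [0, 0, 0, 0, 0, 0, 0],
    [0, 0, 0, 0, 0, 0, -0.2],
    [0, 0, 0, 0, 0, 0, -0.4],
    [0, 0, 0, 0, 0, 0, -0.6],
    [0, 0, 0, 0, 0, 0, -1],
    [0, 0, 0, 0, 0, 0, -1],
    [0, 0, 0, 0, 0, 0, -1],
    [0, 0, 0, 0, 0, 0, -1],
  ],
)

```text
time: 5.87
tool_pos: [0.4459, 0.0527, 0.0957]
tool_rot: [0.001, 0.539, 0.843, 0.001]
contact_force: [0.6, -0.9, 5.0]
gripper_width: 0.419
grasp_force: 60.6
```

Emit:
move_arm(
  rows=[
    [0, 0, -0.5, 0, 0, 0, -1],
    [0, 0, -1, 0, 0, 0, -1],
    [0, 0, -2, 0, 0, 0, -1],
    [0, 0, -3, 0, 0, 0, -1],
    [0, 0, -3, 0, 0, 0, -1],
    [0, 0, -3, 0, 0, 0, -1],
    [0, 0, -3, 0, 0, 0, -1],
    [0, 0, -2, 0, 0, 0, -1],
    [0, 0, -1, 0, 0, 0, -1],
    [0, 0, 0, 0, 0, -6.5, -1],
    [0, 0, 0, 0, 0, -6.5, -1],
    [0, 0, 0, 0, 0, -6.5, -1],
    [0, 0, 0, 0, 0, -6.5, -1],
    [0, 0, 0, 0, 0, -6.5, -1],
    [0, 0, 0, 0, 0, -6.5, -1],
    [0, 0, 0, 0, 0, -6.5, -1],
    [0, 0, 0, 0, 0, -6.5, -1],
    [0, 0, 0, 0, 0, -6.5, -1],
    [0, 0, 0, 0, 0, -6.5, -1],
  ],
)

```text
time: 7.45
tool_pos: [0.444, 0.0527, 0.278]
tool_rot: [-0.001, -0.001, 1.0, 0.0]
contact_force: [0.5, 0.7, 0.0]
gripper_width: 0.426
grasp_force: 60.1
```

Emit:
move_arm(
  rows=[
    [0, -1.5, 0, 0, 0, 0, -1],
    [0, -3, 0, 0, 0, 0, -1],
    [0, -3, 0, 0, 0, 0, -1],
    [0, -3, 0, 0, 0, 0, -1],
    [0, -3, 0, 0, 0, 0, -1],
    [0, -3, 0, 0, 0, 0, -1],
    [0, -3, 0, 0, 0, 0, -1],
    [0, -3, 0, 0, 0, 0, -1],
    [0, -3, 0, 0, 0, 0, -1],
    [0, -3, 0, 0, 0, 0, -1],
    [0, -3, 0, 0, 0, 0, -1],
    [0, -3, 0, 0, 0, 0, -1],
    [0, -3, 0, 0, 0, 0, -1],
    [0, -3, 0, 0, 0, 0, -1],
    [0, -2, 0, 0, 0, 0, -1],
    [0, 0, 0, 0, 0, 0, -1],
    [0, 0, 0, 0, 0, 0, -1],
  ],
)

```text
time: 8.87
tool_pos: [0.4427, -0.3725, 0.2777]
tool_rot: [-0.001, 0.002, 1.0, 0.001]
contact_force: [0.2, 0.5, -1.1]
gripper_width: 0.425
grasp_force: 60.3
```

Run:
```python
from h import *
p,M=tool(); d=np.array([.45,-.37,.0])-p
s=manip.state();print(p,(M.T@d*100).round(2),M.round(3).tolist(),s['gripper_width'],s['contact_force'])
f=grab('wrist'); t=grab('side')
cv2.imwrite('pics/p1.png',cv2.vconcat([f['img'][200:],t['img'][150:350]]))
```

```text
[ 0.44268309 -0.37247843  0.27774889] [-0.79  0.18 27.77] [[-1.0, 0.005, -0.002], [0.005, 1.0, 0.003], [0.002, 0.003, -1.0]] 0.424747574512629 [ 0.17145594  0.45067909 -1.14068333]
```

View pics/p1.png

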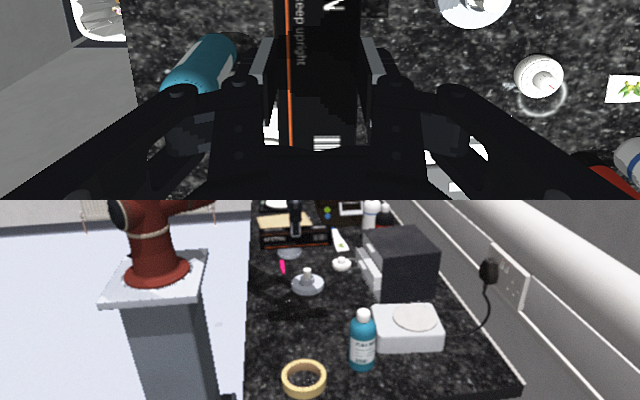

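The carton is gripped near its middle and hangs level in the jaws, clear of everything. I'll lower it onto the free bench.

Emit:
move_arm(
  rows=[
    [-0.4, 0, 1.5, 0, 0, 0, -1],
    [-0.4, 0, 3, 0, 0, 0, -1],
    [0, 0, 3, 0, 0, 0, -1],
    [0, 0, 3, 0, 0, 0, -1],
    [0, 0, 3, 0, 0, 0, -1],
    [0, 0, 3, 0, 0, 0, -1],
    [0, 0, 3, 0, 0, 0, -1],
    [0, 0, 2, 0, 0, 0, -1],
    [0, 0, 1, 0, 0, 0, -1],
    [0, 0, 0.5, 0, 0, 0, -1],
    [0, 0, 0.5, 0, 0, 0, -1],
    [0, 0, 0.5, 0, 0, 0, -1],
    [0, 0, 0, 0, 0, 0, -1],
    [0, 0, 0, 0, 0, 0, -1],
  ],
)

```text
time: 10.13
tool_pos: [0.452, -0.3729, 0.0404]
tool_rot: [0.001, 0.002, 1.0, -0.001]
contact_force: [-0.9, 0.9, -0.4]
gripper_width: 0.421
grasp_force: 60.3
```

Emit:
move_arm(
  rows=[
    [0, 0, 0.4, 0, 0, 0, -1],
    [0, 0, 0.4, 0, 0, 0, -1],
    [0, 0, 0.3, 0, 0, 0, -1],
    [0, 0, 0.2, 0, 0, 0, -1],
    [0, 0, 0.1, 0, 0, 0, -1],
    [0, 0, 0, 0, 0, 0, -1],
    [0, 0, 0, 0, 0, 0, -1],
  ],
)

```text
time: 10.72
tool_pos: [0.4514, -0.3724, 0.0258]
tool_rot: [-0.0, 0.002, 1.0, 0.0]
contact_force: [-1.5, 0.9, 4.8]
gripper_width: 0.424
grasp_force: 60.9
```

Emit:
move_arm(
  rows=[
    [0, 0, 0, 0, 0, 0, -0.1],
    [0, 0, 0, 0, 0, 0, 0.2],
    [0, 0, 0, 0, 0, 0, 0.5],
    [0, 0, 0, 0, 0, 0, 0.5],
    [0, 0, -0.5, 0, 0, 0, 0.5],
    [0, 0, -1, 0, 0, 0, 0.6],
    [0, 0, -3, 0, 0, 0, 1],
    [0, 0, -4, 0, 0, 0, 1],
    [0, 0, -4, 0, 0, 0, 1],
    [0, 0, -4, 0, 0, 0, 1],
    [0, 0, -4, 0, 0, 0, 1],
    [0, 0, -3, 0, 0, 0, 1],
    [-1.3, 3.4, 0, 0, 0, 0, 1],
    [-1.3, 3.4, 0, 0, 0, 0, 1],
    [-1.3, 3.4, 0, 0, 0, 0, 1],
    [-1.3, 3.4, 0, 0, 0, 0, 1],
    [-1.3, 3.4, 0, 0, 0, 0, 1],
    [-1.3, 3.4, 0, 0, 0, 0, 1],
    [0, 0, 0, 0, 0, 0, 1],
    [0, 0, 0, 0, 0, 0, 1],
  ],
)

```text
time: 12.38
tool_pos: [0.5306, -0.1672, 0.2614]
tool_rot: [0.001, -0.0, 1.0, -0.0]
contact_force: [0.9, -0.2, -0.1]
gripper_width: 0.998
grasp_force: 0.0
```

Run:
```python
from h import *
p,M=tool(); print(p,M.round(3).tolist())
f=grab('wrist'); cv2.imwrite('pics/w3.png',f['img']); print(proj(f,[[.4856,-.168,.022],[.4856,-.168,.066],[.447,.0597,.07]]).round(1))
t=grab('side'); print(proj(t,[[.4856,-.168,.066],[.447,.0597,.07]]).round(1))
```

```text
[ 0.53055645 -0.16718274  0.26140541] [[-1.0, -0.0, 0.001], [-0.0, 1.0, -0.001], [-0.001, -0.001, -1.0]]
[[316.1 123.6]
 [315.9 126.4]
 [548.3  86.6]]
[[306.6 219.8]
 [288.7 187.1]]
```

View pics/w3.png

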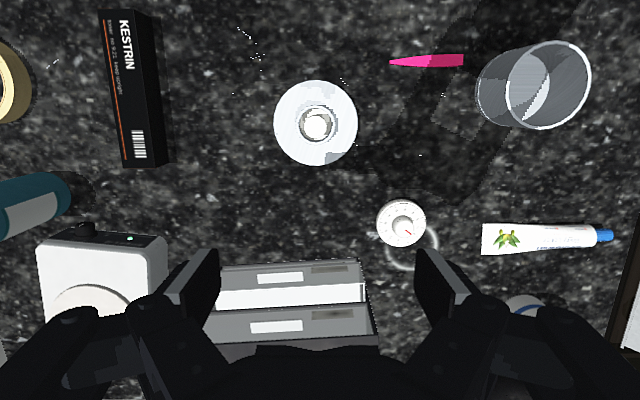

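The view shows the carton flat on the bench at (130,90) and the jar now open, with its rim centred near (549,84). The lid disc is at (316,123) and the knob at (317,125). I'll fit all three.

```bash
cat >> h.py <<'E'
from scipy.optimize import least_squares as LS
def blobs(f,box,th,z,rmin,rmax):
    u0,v0,u1,v1=box; g=cv2.GaussianBlur(f['img'].min(2),(3,3),0)[v0:v1,u0:u1]
    cs,_=cv2.findContours(((g>th)*255).astype(np.uint8),cv2.RETR_LIST,cv2.CHAIN_APPROX_NONE)
    for k in cs:
        if len(k)<20: continue
        P=plane(f,cv2.convexHull(k).reshape(-1,2)+[u0,v0],z)[:,:2]
        r=LS(lambda v: np.hypot(*(P-v[:2]).T)-v[2],[*P.mean(0),.03],loss='soft_l1',f_scale=.0007)
        if rmin<r.x[2]<rmax: print(th,z,r.x.round(4),'rms mm',(1e3*np.sqrt(np.mean((np.hypot(*(P-r.x[:2]).T)-r.x[2])**2))).round(2))
E
python3 - <<'E'
from h import *
f=grab('wrist')
for th in (110,150): blobs(f,(260,70,375,175),th,.022,.045,.053)
for th in (150,190,225): blobs(f,(295,100,340,150),th,.066,.008,.016)
for th in (90,120,140,160): blobs(f,(480,30,600,135),th,.07,.036,.046)
cv2.imwrite('pics/z.png',cv2.hconcat([cv2.resize(f['img'][60:185,255:380],None,fx=3,fy=4),cv2.resize(f['img'][20:145,470:610],None,fx=3,fy=4)]))
E
```

```text
110 0.022 [ 0.4858 -0.1694  0.0487] rms mm 0.27
150 0.022 [ 0.4857 -0.1693  0.0482] rms mm 0.32
150 0.066 [ 0.4859 -0.1699  0.0159] rms mm 0.5
120 0.07 [0.4465 0.0586 0.0388] rms mm 0.29
120 0.07 [0.4466 0.0593 0.0415] rms mm 0.3
140 0.07 [0.4465 0.0582 0.0393] rms mm 0.38
140 0.07 [0.4467 0.0594 0.0412] rms mm 0.36
160 0.07 [0.4466 0.0594 0.041 ] rms mm 0.32
```

View pics/z.png

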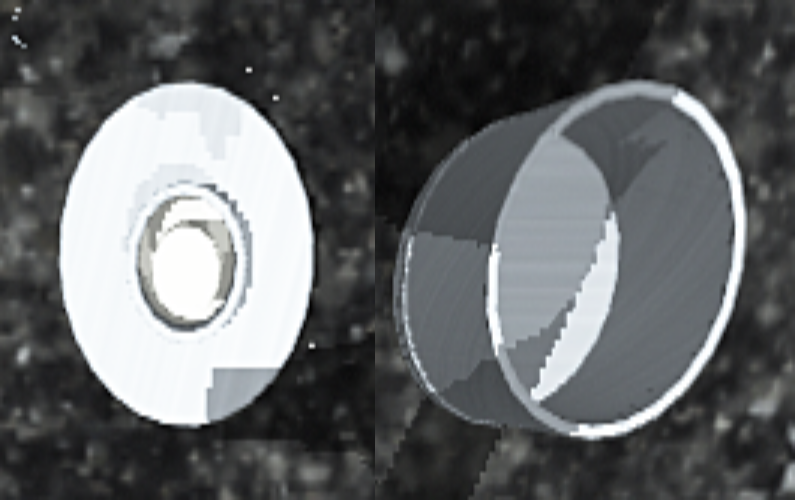

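The left crop shows the knob inside the collar, with the disc outline clean. The right crop shows the open jar with a clear rim ellipse. The fits give the lids at (0.4857, -0.1694) and the jar at (0.4466, 0.0594). I'll go down to the knob.

Emit:
move_arm(
  rows=[
    [1.5, -0.2, 1, 0, 0, 0, 1],
    [1.5, 0, 2.5, 0, 0, 0, 1],
    [1.5, 0, 3, 0, 0, 0, 1],
    [0, 0, 3, 0, 0, 0, 1],
    [0, 0, 3, 0, 0, 0, 1],
    [0, 0, 2.5, 0, 0, 0, 1],
    [0, 0, 1.5, 0, 0, 0, 1],
    [0, 0, 0.5, 0, 0, 0, 1],
    [0, 0, 0, 0, 0, 0, 1],
    [0, 0, 0, 0, 0, 0, 1],
  ],
)

```text
time: 13.37
tool_pos: [0.4854, -0.1715, 0.0912]
tool_rot: [0.0, 0.002, 1.0, -0.0]
contact_force: [0.5, -1.0, 0.5]
gripper_width: 0.998
grasp_force: 0.0
```

Run:
```python
from h import *
p,M=tool(); d=np.array([.4857,-.1694,.062])-p
print(p,(M.T@d*100).round(2),M.round(4).tolist())
```

```text
[ 0.48537767 -0.17154043  0.09123428] [-0.03  0.22  2.92] [[-1.0, 0.0047, 0.001], [0.0047, 1.0, -0.0006], [-0.001, -0.0005, -1.0]]
```

Emit:
move_arm(
  rows=[
    [0, 0.2, 1, 0, 0, 0, 1],
    [0, 0, 1, 0, 0, 0, 1],
    [0, 0, 0.7, 0, 0, 0, 1],
    [0, 0, 0, 0, 0, 0, 0.6],
    [0, 0, 0, 0, 0, 0, 0.3],
    [0, 0, 0, 0, 0, 0, 0],
    [0, 0, 0, 0, 0, 0, -0.2],
    [0, 0, 0, 0, 0, 0, -0.3],
    [0, 0, 0, 0, 0, 0, -0.5],
    [0, 0, 0, 0, 0, 0, -0.7],
    [0, 0, 0, 0, 0, 0, -1],
    [0, 0, 0, 0, 0, 0, -1],
    [0, 0, 0, 0, 0, 0, -1],
  ],
)

```text
time: 14.45
tool_pos: [0.4851, -0.1685, 0.0633]
tool_rot: [0.0, 0.002, 1.0, -0.0]
contact_force: [-0.1, -0.4, -0.4]
gripper_width: -0.002
grasp_force: 0.0
```

Run:
```python
from h import *
p,M=tool(); s=manip.state(); print(p,s['gripper_width'],s['grasp_force'])
f=grab('wrist','w4'); t=grab('side','s4'); o=grab('top','t4')
print('proj tcp, lid c, knob top, skirt rim pts',proj(f,[p,[.4857,-.1694,.022],[.4857,-.1694,.066],[.4857,-.1694+.049,.022],[.4857,-.1694-.049,.022],[.4857-.049,-.1694,.022]]).round())
c=proj(t,[.4857,-.1694,.03])[0].astype(int)
a=cv2.resize(f['img'],(480,300)); b=cv2.resize(t['img'][c[1]-40:c[1]+35,c[0]-40:c[0]+40],(320,300))
c2=proj(o,[.4857,-.1694,.03])[0].astype(int); d=cv2.resize(o['img'][c2[1]-30:c2[1]+30,c2[0]-40:c2[0]+40],(400,300))
e=cv2.resize(f['img'][100:400,120:520],(400,300))
cv2.imwrite('pics/four.png',cv2.vconcat([cv2.hconcat([a,b]),cv2.hconcat([d,e])]))
```

```text
[ 0.48507797 -0.16848102  0.06333159] -0.002300888274411555 0.0
proj tcp, lid c, knob top, skirt rim pts [[316. 250.]
 [315. 221.]
 [314. 254.]
 [395. 221.]
 [234. 222.]
 [314. 140.]]
```

View pics/four.png

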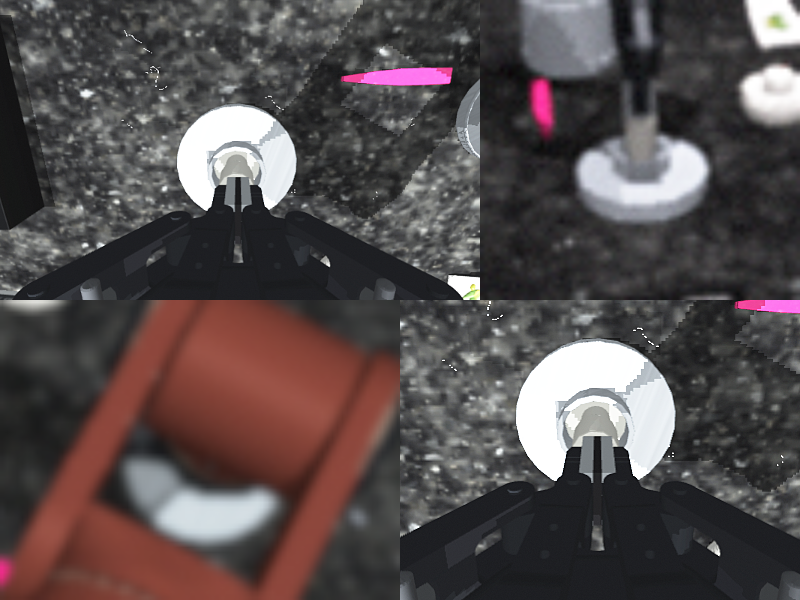

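The composite shows the lids undisturbed: the disc is exactly where expected, at about (316,213) in the wrist view. The shut fingertips, near (317,235), sit just above or in front of the knob, so nothing was gripped. I'll check numerically how high the tips really are.

Run:
```python
from h import *
p,M=tool()
t={'img':cv2.imread('pics/s4.png')}; f0=grab('side'); f0['img']=t['img']
w=grab('wrist')
for z in (.04,.044,.055,.063,.066,.075,.085,.1):
    print(z,'side',proj(f0,[.4851,-.1685,z])[0].round(1),'wrist c/front',proj(w,[[.4851,-.1685,z],[.4741,-.1685,z]]).round(1)[:,1])
g=f0['img'].astype(int)
for v in range(196,236): print(v,' '.join('%3d/%3d'%(g[v,u].mean(),g[v,u,2]-g[v,u,0]) for u in range(296,319,2)))
print('wrist col')
for v in range(180,300,4): print(v,' '.join('%3d/%3d'%(w['img'][v,u].mean(),int(w['img'][v,u,2])-int(w['img'][v,u,0])) for u in range(284,350,6)))
```

```text
0.04 side [306.7 227.3] wrist c/front [231.8 213. ]
0.044 side [306.7 226.2] wrist c/front [234.6 215.5]
0.055 side [306.6 223.1] wrist c/front [243.  222.8]
0.063 side [306.5 220.8] wrist c/front [249.9 228.8]
0.066 side [306.5 219.9] wrist c/front [252.6 231.1]
0.075 side [306.4 217.3] wrist c/front [261.4 238.9]
0.085 side [306.3 214.3] wrist c/front [272.5 248.6]
0.1 side [306.2 209.9] wrist c/front [292.3 266.1]
196 137/-11 131/-10  50/ -8  18/ -1  27/ -2 130/-12 132/-13  19/ -7  40/  0  55/ -2  56/ -3  42/ -1
197 136/-13 128/-15  63/ -6  14/ -1  18/  0 126/ -8 135/-11  34/ -7  30/  0  52/  2  58/ -1  53/  2
198 139/-17 131/-12  60/ -5  24/ -7  26/ -5 117/-11 147/-10  45/ -3  38/ -2  50/  3  55/  4  50/  1
199 144/-15 128/ -9  78/ -4  16/ -5  45/ -3 109/ -8 138/ -8  60/-13  44/ -5  45/  1  54/  4  56/  0
200 136/-11 129/-14  88/-12  26/ -7  53/-11 103/ -8 132/-14  64/ -8  45/ -4  64/  1  50/  1  61/ -2
201 137/-13 132/-10 100/ -5  18/ -5  45/ -6  79/-11  97/ -7  52/ -7  44/ -4  78/  0  59/  0  62/ -1
202 137/-11 131/-13 125/-12  31/  0  33/ -5  47/ -8  61/ -7  31/ -5  48/ -1  86
[... 5390 characters left out ...]
 126/ -9  18/  0  18/ -1 128/ -9 129/-10  31/ -6  33/ -5
272  28/ -5  32/ -4  30/ -6 129/ -9 130/-10  20/ -1  19/ -1 130/-10 131/-11  31/ -5  30/ -6
276  31/ -4  32/ -5  30/ -5  31/ -5  60/ -8  29/  0  27/  0  52/ -6  32/ -5  31/ -6  31/ -5
280  30/ -4  33/ -5  34/ -4  31/ -4  31/ -5  30/ -1  29/ -1  30/ -5  33/ -5  29/ -5  31/ -6
284  31/ -5  38/ -7  38/ -7  32/ -6  33/ -6  37/ -3  39/ -2  30/ -5  32/ -5  37/ -5  38/ -6
288  29/ -4  32/ -5  32/ -4  31/ -5  31/ -4  37/ -1  38/ -2  33/ -5  30/ -5  32/ -5  30/ -6
292  32/ -5  32/ -5  30/ -5  31/ -5  31/ -5  38/ -1  38/ -1  31/ -5  31/ -7  32/ -4  32/ -5
296  33/ -5  32/ -4  32/ -5  32/ -5  29/ -4  37/ -2  38/ -2  31/ -5  30/ -4  32/ -6  32/ -4
```

The fingers really shut just above the knob: the side and wrist views both put the shut tips at z ≈ 0.069 with the TCP at 0.063. The tips therefore stand about 25 mm farther back than the nominal figure. I'll open, go lower in small guarded steps, and close again.

Emit:
move_arm(
  rows=[
    [0, 0, 0, 0, 0, 0, 0],
    [0, 0, 0, 0, 0, 0, 0.6],
    [0, 0, 0, 0, 0, 0, 1],
    [0, 0, 0, 0, 0, 0, 1],
    [0, 0, 0, 0, 0, 0, 1],
    [0, 0, 0, 0, 0, 0, 1],
    [0, -0.1, 0.4, 0, 0, 0, 1],
    [0, 0, 0.4, 0, 0, 0, 1],
    [0, 0, 0.2, 0, 0, 0, 1],
    [0, 0, 0, 0, 0, 0, 1],
  ],
)

```text
time: 15.53
tool_pos: [0.4844, -0.1691, 0.0523]
tool_rot: [-0.001, 0.002, 1.0, 0.0]
contact_force: [-0.4, -0.3, -0.6]
gripper_width: 1.003
grasp_force: 0.0
```

Run:
```python
from h import *
p,M=tool(); s=manip.state(); print(p,s['gripper_width'],s['contact_force'].round(1))
w=grab('wrist'); g=w['img'].astype(int)
# open fingertip edges: light-grey pads; print rows for left/right finger columns
for u in (205,212,217,420,425,432): print(u,' '.join('%d:%d'%(v,g[v,u].mean()) for v in range(236,300,4)))
for v in (256,264,272,280): print(v,' '.join('%d:%d'%(u,g[v,u].mean()) for u in list(range(196,228,3))+list(range(405,440,3))))
print(proj(w,[p+[0,.0425,0],p+[-.011,.0425,-.019],p+[-.011,.0425,.019],p+[-.011,.0425,.0]]).round())
```

```text
[ 0.48440032 -0.16914741  0.05226401] 1.0029790362896331 [-0.4 -0.3 -0.6]
205 236:91 240:109 244:100 248:84 252:117 256:86 260:22 264:22 268:22 272:20 276:21 280:18 284:22 288:22 292:20 296:21
212 236:88 240:102 244:103 248:56 252:25 256:21 260:22 264:21 268:22 272:22 276:21 280:22 284:21 288:24 292:24 296:22
217 236:66 240:102 244:94 248:111 252:11 256:14 260:20 264:22 268:18 272:22 276:22 280:23 284:23 288:22 292:20 296:21
420 236:34 240:43 244:31 248:44 252:19 256:21 260:23 264:21 268:20 272:22 276:19 280:19 284:22 288:19 292:21 296:22
425 236:25 240:33 244:31 248:86 252:26 256:22 260:21 264:21 268:19 272:20 276:22 280:21 284:21 288:21 292:21 296:22
432 236:32 240:33 244:42 248:88 252:118 256:117 260:104 264:21 268:20 272:22 276:22 280:21 284:21 288:20 292:21 296:22
256 196:117 199:118 202:118 205:86 208:23 211:22 214:22 217:14 220:135 223:108 226:95 405:39 408:35 411:31 414:31 417:21 420:21 423:19 426:22 429:104 432:117 435:118 438:117
264 196:118 199:99 202:21 205:22 208:21 211:20 214:19 217:22 220:75 223:64 226:55 405:50 408:46 411:35 414:26 417:22 420:21 423:20 426:23 429:20 432:21 435:105 438:117
272 196:21 199:20 202:22 205:20 208:21 211:21 214:21 217:22 220:42 223:60 226:59 405:44 408:43 411:48 414:32 417:21 420:22 423:23 426:21 429:23 432:22 435:21 438:22
280 196:22 199:22 202:20 205:18 208:21 211:19 214:24 217:23 220:23 223:89 226:88 405:61 408:68 411:109 414:21 417:20 420:19 423:22 426:22 429:22 432:21 435:21 438:21
[[404. 250.]
 [396. 215.]
 [417. 245.]
 [405. 229.]]
```

The open tips also measure about 20 mm behind the reported TCP, which agrees with the shut reading. For tips near z = 0.047 I need the TCP at about 0.037.

Emit:
move_arm(
  rows=[
    [-0.1, 0, 0.4, 0, 0, 0, 1],
    [0, 0, 0.4, 0, 0, 0, 1],
    [0, 0, 0.4, 0, 0, 0, 1],
    [0, 0, 0.3, 0, 0, 0, 1],
    [0, 0, 0, 0, 0, 0, 1],
    [0, 0, 0, 0, 0, 0, 1],
  ],
)

```text
time: 16.08
tool_pos: [0.4858, -0.1693, 0.0379]
tool_rot: [-0.0, 0.002, 1.0, 0.0]
contact_force: [0.2, -1.0, 0.4]
gripper_width: 1.004
grasp_force: 0.0
```

Emit:
move_arm(
  rows=[
    [0, 0, 0, 0, 0, 0, 0.6],
    [0, 0, 0, 0, 0, 0, 0.3],
    [0, 0, 0, 0, 0, 0, 0],
    [0, 0, 0, 0, 0, 0, -0.2],
    [0, 0, 0, 0, 0, 0, -0.3],
    [0, 0, 0, 0, 0, 0, -0.4],
    [0, 0, 0, 0, 0, 0, -0.5],
    [0, 0, 0, 0, 0, 0, -0.6],
    [0, 0, 0, 0, 0, 0, -1],
    [0, 0, 0, 0, 0, 0, -1],
    [0, 0, 0, 0, 0, 0, -1],
    [0, 0, 0, 0, 0, 0, -1],
  ],
)

```text
time: 17.08
tool_pos: [0.4862, -0.1695, 0.0387]
tool_rot: [0.0, 0.002, 1.0, -0.0]
contact_force: [-3.3, 1.3, 6.0]
gripper_width: 0.259
grasp_force: 58.6
```

Emit:
move_arm(
  rows=[
    [0, 0, -0.2, 0, 0, 0, -1],
    [0, 0, -0.3, 0, 0, 0, -1],
    [0, 0, -0.5, 0, 0, 0, -1],
    [0, 0, -0.5, 0, 0, 0, -1],
    [0, 0, -0.5, 0, 0, 0, -1],
    [0, 0, -0.5, 0, 0, 0, -1],
    [0, 0, -0.5, 0, 0, 0, -1],
    [0, 0, 0, 0, 0, 0, -1],
    [0, 0, 0, 0, 0, 0, -1],
    [0, 0, 0, 0, 0, 0, -1],
    [0, 0, 0, 0, 0, 0, -1],
  ],
)

```text
time: 18.0
tool_pos: [0.4858, -0.1693, 0.0679]
tool_rot: [-0.0, 0.002, 1.0, 0.0]
contact_force: [0.4, -0.1, -3.4]
gripper_width: 0.254
grasp_force: 58.8
```

Run:
```python
from h import *
for i in range(3):
    grab('wrist'); s=manip.state(); print(s['contact_force'].round(2),s['ft_torque'].round(2),s['gripper_width'],s['tool_pos'].round(4))
f=grab('wrist'); t=grab('side','s5'); h=s['tool_pos'][2]-.0387; print('lift',h)
for th in (130,170): blobs(f,(225,120,410,300),th,.022+h,.045,.053)
# side: skirt ellipse extents
g=t['img'].min(2)[200:260,270:345]; cs,_=cv2.findContours(((g>130)*255).astype(np.uint8),cv2.RETR_EXTERNAL,cv2.CHAIN_APPROX_NONE)
k=max(cs,key=cv2.contourArea); print(cv2.boundingRect(k)+np.array([270,200,0,0]),cv2.minAreaRect(k))
```

```text
[-0.35  0.52 -3.  ] [-0.01  0.08 -0.  ] 0.25505598047640715 [ 0.4858 -0.1693  0.0679]
[-0.59 -0.06 -3.29] [ 0.01  0.01 -0.01] 0.25658728098282635 [ 0.4858 -0.1693  0.0679]
[-0.25 -0.77 -3.68] [ 0.   -0.02  0.02] 0.25891192591419465 [ 0.4858 -0.1694  0.068 ]
lift 0.029250264474986104
130 0.0512502644749861 [ 0.4844 -0.1692  0.0482] rms mm 1.31
170 0.0512502644749861 [ 0.4839 -0.1701  0.0471] rms mm 7.37
[291 217  33  20] ((37.38142395019531, 27.042789459228516), (18.49311065673828, 32.387664794921875), 81.46923065185547)
```

Both lids are up: the tool reads about 3.3 N, which matches 300 g. I'll raise them and move so the wrist camera stands over the jar, for a fresh fix before lowering.

Emit:
move_arm(
  rows=[
    [0, 0, -1, 0, 0, 0, -1],
    [0, 0, -2, 0, 0, 0, -1],
    [0, 0, -2, 0, 0, 0, -1],
    [0, 0, -2, 0, 0, 0, -1],
    [0, 0, -2, 0, 0, 0, -1],
    [0, 0, -2, 0, 0, 0, -1],
    [0, 0, -1.2, 0, 0, 0, -1],
    [-0.3, 1, 0, 0, 0, 0, -1],
    [-0.6, 2, 0, 0, 0, 0, -1],
    [-0.6, 2.5, 0, 0, 0, 0, -1],
    [-0.6, 2.5, 0, 0, 0, 0, -1],
    [-0.6, 2.5, 0, 0, 0, 0, -1],
    [-0.6, 2.5, 0, 0, 0, 0, -1],
    [-0.6, 2.5, 0, 0, 0, 0, -1],
    [-0.6, 2.5, 0, 0, 0, 0, -1],
    [-0.6, 2.5, 0, 0, 0, 0, -1],
    [-0.5, 2, 0, 0, 0, 0, -1],
    [-0.3, 0.4, 0, 0, 0, 0, -1],
    [0, 0, 0, 0, 0, 0, -1],
    [0, 0, 0, 0, 0, 0, -1],
  ],
)

```text
time: 19.92
tool_pos: [0.5452, 0.0594, 0.1893]
tool_rot: [-0.001, 0.001, 1.0, -0.0]
contact_force: [-0.7, -0.0, -2.8]
gripper_width: 0.26
grasp_force: 59.2
```

Run:
```python
from h import *
p,M=tool(); print(p,M.round(4).tolist(),manip.state()['contact_force'].round(1),manip.state()['gripper_width'])
f=grab('wrist','w6'); u=proj(f,[.4466,.0594,.07])[0]; print(u)
u0,v0=(u-[75,75]).astype(int)
for th in (100,120,140,160,180): blobs(f,(u0,max(v0,0),u0+150,v0+150),th,.07,.036,.046)
# held disc, plate top
zt=p[2]-.0387+.022
for th in (90,130): blobs(f,(220,120,415,330),th,zt,.04,.056)
print('disc expect',proj(f,[[p[0],p[1],zt],[p[0]-.049,p[1],zt],[p[0],p[1]+.049,zt]]).round())
```

```text
[0.54521827 0.05942061 0.18925266] [[-1.0, 0.0027, -0.002], [0.0027, 1.0, -0.0005], [0.002, -0.0005, -1.0]] [-0.7 -0.  -2.8] 0.2598200003150142
[316.09651424  61.74925001]
100 0.07 [0.4464 0.0595 0.038 ] rms mm 0.26
100 0.07 [0.4465 0.06   0.0418] rms mm 0.4
120 0.07 [0.4466 0.0597 0.0384] rms mm 0.15
120 0.07 [0.4465 0.0599 0.0416] rms mm 0.13
140 0.07 [0.4466 0.0598 0.0386] rms mm 0.14
140 0.07 [0.4465 0.06   0.0415] rms mm 0.11
160 0.07 [0.4466 0.0597 0.0388] rms mm 0.14
160 0.07 [0.4465 0.0599 0.0414] rms mm 0.1
180 0.07 [0.4466 0.0598 0.039 ] rms mm 0.13
180 0.07 [0.4464 0.06   0.0412] rms mm 0.12
90 0.17255265821892476 [0.5435 0.0597 0.049 ] rms mm 1.83
130 0.17255265821892476 [0.5424 0.0588 0.0464] rms mm 6.22
disc expect [[316. 236.]
 [316. 144.]
 [408. 236.]]
```

The jar fix is sharp, at (0.4465, 0.0599) with 0.1 mm residual. I'll move the lids over it and come down to just above the rim.

Emit:
move_arm(
  rows=[
    [0.9, 0, 0, 0, 0, 0, -1],
    [1.5, 0, 0, 0, 0, 0, -1],
    [1.5, 0, 0, 0, 0, 0, -1],
    [1.5, 0, 0, 0, 0, 0, -1],
    [1.5, 0, 0, 0, 0, 0, -1],
    [1.5, 0, 0, 0, 0, 0, -1],
    [1, 0, 0, 0, 0, 0, -1],
    [0.5, 0, 0, 0, 0, 0, -1],
    [0, 0, 0, 0, 0, 0, -1],
    [0, 0, 1, 0, 0, 0, -1],
    [0, 0, 2, 0, 0, 0, -1],
    [0, 0, 2, 0, 0, 0, -1],
    [0, 0, 1.2, 0, 0, 0, -1],
    [0, 0, 0.7, 0, 0, 0, -1],
    [0, 0, 0.3, 0, 0, 0, -1],
    [0, 0, 0, 0, 0, 0, -1],
    [0, 0, 0, 0, 0, 0, -1],
  ],
)

```text
time: 21.38
tool_pos: [0.4475, 0.0596, 0.1191]
tool_rot: [0.001, 0.002, 1.0, 0.0]
contact_force: [-0.6, 0.3, -2.3]
gripper_width: 0.255
grasp_force: 59.2
```

Run:
```python
from h import *
p,M=tool(); s=manip.state(); d=np.array([.4465,.0599,.0967])-p
print(p,(M.T@d*100).round(2),M.round(4).tolist(),s['contact_force'].round(1))
```

```text
[0.44753495 0.05964024 0.1190775 ] [0.11 0.03 2.24] [[-1.0, 0.0033, 0.0012], [0.0033, 1.0, 0.0], [-0.0012, 0.0, -1.0]] [-0.6  0.3 -2.3]
```

Emit:
move_arm(
  rows=[
    [0.1, 0, 0, 0, 0, 0, -1],
    [0, 0, 0.4, 0, 0, 0, -1],
    [0, 0, 0.4, 0, 0, 0, -1],
    [0, 0, 0.3, 0, 0, 0, -1],
    [0, 0, 0.2, 0, 0, 0, -1],
    [0, 0, 0.2, 0, 0, 0, -1],
    [0, 0, 0, 0, 0, 0, -1],
    [0, 0, 0, 0, 0, 0, -1],
    [0, 0, 0, 0, 0, 0, -1],
  ],
)

```text
time: 22.13
tool_pos: [0.4459, 0.0597, 0.1034]
tool_rot: [0.0, 0.002, 1.0, 0.0]
contact_force: [-0.4, -0.5, -2.5]
gripper_width: 0.257
grasp_force: 59.2
```

Emit:
move_arm(
  rows=[
    [0, 0, 0.2, 0, 0, 0, -1],
    [0, 0, 0.2, 0, 0, 0, -1],
    [0, 0, 0.1, 0, 0, 0, -1],
    [0, 0, 0, 0, 0, 0, -1],
    [0, 0, 0, 0, 0, 0, -1],
    [0, 0, 0, 0, 0, 0, -1],
  ],
)

```text
time: 22.63
tool_pos: [0.4458, 0.0597, 0.0983]
tool_rot: [-0.0, 0.002, 1.0, 0.0]
contact_force: [0.3, -0.2, -3.7]
gripper_width: 0.26
grasp_force: 59.2
```

Emit:
move_arm(
  rows=[
    [0, 0, 0.1, 0, 0, 0, -1],
    [0, 0, 0.1, 0, 0, 0, -1],
    [0, 0, 0, 0, 0, 0, -1],
    [0, 0, 0, 0, 0, 0, -1],
    [0, 0, 0, 0, 0, 0, -1],
  ],
)

```text
time: 23.05
tool_pos: [0.446, 0.0597, 0.0966]
tool_rot: [0.0, 0.002, 1.0, 0.0]
contact_force: [-0.2, 0.7, -0.6]
gripper_width: 0.258
grasp_force: 59.7
```

Emit:
move_arm(
  rows=[
    [0, 0, 0.1, 0, 0, 0, -1],
    [0, 0, 0.1, 0, 0, 0, -1],
    [0, 0, 0, 0, 0, 0, -1],
    [0, 0, 0, 0, 0, 0, -1],
  ],
)

```text
time: 23.38
tool_pos: [0.4461, 0.0596, 0.0966]
tool_rot: [-0.0, 0.002, 1.0, -0.0]
contact_force: [-8.2, -1.0, 11.5]
gripper_width: 0.259
grasp_force: 60.9
```

Emit:
move_arm(
  rows=[
    [0, 0, -0.1, 0, 0, 0, -1],
    [0, 0, 0, 0, 0, 0, -1],
    [0, 0, 0, 0, 0, 0, -0.4],
    [0, 0, 0, 0, 0, 0, -0.2],
    [0, 0, 0, 0, 0, 0, 0],
    [0, 0, 0, 0, 0, 0, 0.3],
    [0, 0, 0, 0, 0, 0, 0.6],
    [0, 0, 0, 0, 0, 0, 1],
    [0, 0, 0, 0, 0, 0, 1],
    [0, 0, 0, 0, 0, 0, 1],
    [0, 0, 0, 0, 0, 0, 1],
  ],
)

```text
time: 24.3
tool_pos: [0.4459, 0.0596, 0.0953]
tool_rot: [0.0, 0.002, 1.0, -0.0]
contact_force: [-0.0, 0.8, 0.7]
gripper_width: 0.998
grasp_force: 0.0
```

Run:
```python
from h import *
p,M=tool(); s=manip.state(); print(p,s['contact_force'].round(1),s['gripper_width'])
f=grab('wrist','w7')
zt=.08
for th in (60,90,130,170): blobs(f,(215,100,420,300),th,zt,.045,.053)
print(proj(f,[[.4465,.0599,zt],[.4465-.049,.0599,zt],[.4465,.0599+.049,zt]]).round(1))
```

```text
[0.4458547  0.05964799 0.09531428] [-0.   0.8  0.7] 0.9978382439664982
90 0.08 [0.4464 0.0594 0.0501] rms mm 1.89
130 0.08 [0.4453 0.0606 0.0481] rms mm 0.96
170 0.08 [0.4452 0.0606 0.0478] rms mm 0.26
[[316.6 238.7]
 [316.2 146.2]
 [408.8 238.3]]
```

Emit:
move_arm(
  rows=[
    [0, 0, -1, 0, 0, 0, 1],
    [0, 0, -2, 0, 0, 0, 1],
    [0, 0, -3, 0, 0, 0, 1],
    [0, 0, -3, 0, 0, 0, 1],
    [0, 0, -3, 0, 0, 0, 1],
    [0, 0, -3, 0, 0, 0, 1],
    [0, 0, -2, 0, 0, 0, 1],
    [-1.5, 0, 0, 0, 0, 0, 1],
    [-2, 0, 0, 0, 0, 0, 1],
    [-1.5, 0, 0, 0, 0, 0, 1],
    [0, 0, 0, 0, 0, 0, 1],
    [0, 0, 0, 0, 0, 0, 1],
  ],
)

```text
time: 25.35
tool_pos: [0.4958, 0.0595, 0.2657]
tool_rot: [-0.0, 0.002, 1.0, 0.0]
contact_force: [-0.3, -0.8, -0.4]
gripper_width: 1.004
grasp_force: 0.0
```

Run:
```python
from h import *
p,M=tool(); print(p)
f=grab('wrist','w8'); print(proj(f,[[.4465,.0599,.08],[.4465,.0599,.124],[.4465,.0599,.098]]).round(1))
for th in (110,150,190): blobs(f,(250,60,385,190),th,.08,.045,.053)
for th in (150,190,215,235): blobs(f,(280,90,352,160),th,.124,.009,.016)
for th in (110,140,170,200,230): blobs(f,(270,80,362,170),th,.098,.0165,.025)
t=grab('side','s8'); g=t['img'].min(2)
X=[[.4465+.049*np.cos(a),.0599+.049*np.sin(a),.08] for a in np.linspace(0,6.28,73)]; e=proj(t,X); print('side exp bbox',e.min(0).round(1),e.max(0).round(1),'skirt bottom',proj(t,[.4465,.0599-.049,.062]).round(1), 'knob top',proj(t,[.4465,.0599,.124]).round(1))
for v in range(165,202,2): print(v,' '.join('%3d'%g[v,u] for u in range(266,314,2)))
```

```text
[0.49577712 0.05949018 0.26566004]
[[316.8 123. ]
 [316.8 126.1]
 [316.8 124.1]]
110 0.08 [0.4459 0.0608 0.0487] rms mm 0.25
150 0.08 [0.4458 0.0608 0.0482] rms mm 0.27
190 0.08 [0.4458 0.0607 0.0479] rms mm 0.26
150 0.124 [0.4465 0.0601 0.0152] rms mm 0.46
150 0.124 [0.4452 0.0662 0.012 ] rms mm 0.67
190 0.124 [0.4393 0.0695 0.013 ] rms mm 0.71
235 0.124 [0.4467 0.0602 0.0111] rms mm 0.66
170 0.098 [0.4462 0.0609 0.0187] rms mm 0.32
200 0.098 [0.4459 0.0608 0.0193] rms mm 0.18
200 0.098 [0.4434 0.0678 0.0178] rms mm 0.62
230 0.098 [0.4458 0.0608 0.0199] rms mm 0.24
230 0.098 [0.4444 0.0652 0.0212] rms mm 0.54
side exp bbox [274.2 178.7] [302.6 190.7] skirt bottom [[289.6 195.4]] knob top [[287.8 172.8]]
165  78  87 105 125 130 155 161 173 168 177 175 176 174 179 179 175 175 171 173 172 125  64  51  46
167 179 184 182 178 176 176 178 177 179 175 171 171 178 173 173 174 175 177 173 174 162 150  86  48
169 184 180 182 181 176 180 177 177 175 174 169 175 172 173 175 173 177 172 172 176 171 151  67  45
171 179 180 179 176 172 175 175 182 179 190 234 247 242 177 179 171 172 173 176 171 17
[... 813 characters left out ...]

189  14  12  21  40  71 110 132 172 201 220 226 232 219 223 182 155 122 115  55  27  23  16  33  47
191  19  21  25  28  35  90 124 132 139 144 149 154 135 143 135 137 133  94  30  22  27  28  31  44
193  24  26  17  23  22  44 100 122 139 142 139 136 139 144 129 107 101  73  26  24  35  49  54  52
195  47  40  31  30  47  55  86 105 101 111 119 105 116 118 111  98  96  75  23  21  29  62  62  60
197  46  49  43  47  51  60  85 101 106 112 115 117 112 116 106 102  96  81  21  12  36  51  46  48
199  59  37  36  33  31  38  92 103 111 117 120 123 130 140 119 120 118  98  28  21  41  43  47  47
201  54  48  35  39  38  23  88 105 133 133 144 145 143 139 135 128 123 119  57  61  51  49  45  66
```

The fit shows the lids home and level. The disc has the right apparent size at z = 0.080, first contact came at the predicted height, and the knob is at (0.4466, 0.0601). The collar centre is (0.4458, 0.0608). Next is the collar grasp.

Emit:
move_arm(
  rows=[
    [1.5, 0, 0, 0, 0, 0, 1],
    [2, 0.1, 0, 0, 0, 0, 1],
    [1.5, 0, 1, 0, 0, 0, 1],
    [0, 0, 3, 0, 0, 0, 1],
    [0, 0, 3, 0, 0, 0, 1],
    [0, 0, 3, 0, 0, 0, 1],
    [0, 0, 2.5, 0, 0, 0, 1],
    [0, 0, 1.5, 0, 0, 0, 1],
    [0, 0, 1, 0, 0, 0, 1],
    [0, 0, 0, 0, 0, 0, 1],
    [0, 0, 0, 0, 0, 0, 1],
  ],
)

```text
time: 26.37
tool_pos: [0.4457, 0.0607, 0.1157]
tool_rot: [0.0, 0.002, 1.0, 0.0]
contact_force: [0.7, 0.1, 0.6]
gripper_width: 0.998
grasp_force: 0.0
```

Run:
```python
from h import *
p,M=tool(); d=np.array([.4458,.0608,.074])-p
print(p,(M.T@d*100).round(2),manip.state()['contact_force'].round(1))
```

```text
[0.445698   0.06069524 0.11572576] [-0.01  0.01  4.17] [0.7 0.1 0.6]
```

Emit:
move_arm(
  rows=[
    [0, 0, 0.8, 0, 0, 0, 1],
    [0, 0, 0.8, 0, 0, 0, 1],
    [0, 0, 0.6, 0, 0, 0, 1],
    [0, 0, 0.4, 0, 0, 0, 1],
    [0, 0, 0.3, 0, 0, 0, 1],
    [0, 0, 0, 0, 0, 0, 1],
    [0, 0, 0, 0, 0, 0, 1],
  ],
)

```text
time: 26.95
tool_pos: [0.4458, 0.0607, 0.0862]
tool_rot: [-0.0, 0.002, 1.0, 0.0]
contact_force: [-0.6, 0.8, 1.1]
gripper_width: 1.0
grasp_force: 0.0
```

Emit:
move_arm(
  rows=[
    [0, 0, 0.4, 0, 0, 0, 1],
    [0, 0, 0.3, 0, 0, 0, 1],
    [0, 0, 0.3, 0, 0, 0, 1],
    [0, 0, 0.2, 0, 0, 0, 1],
    [0, 0, 0, 0, 0, 0, 1],
    [0, 0, 0, 0, 0, 0, 1],
  ],
)

```text
time: 27.45
tool_pos: [0.4457, 0.0607, 0.0741]
tool_rot: [-0.0, 0.002, 1.0, 0.0]
contact_force: [0.1, 0.1, -0.6]
gripper_width: 1.001
grasp_force: 0.0
```

Emit:
move_arm(
  rows=[
    [0, 0, 0, 0, 0, 0, 0.6],
    [0, 0, 0, 0, 0, 0, 0.4],
    [0, 0, 0, 0, 0, 0, 0.2],
    [0, 0, 0, 0, 0, 0, 0.1],
    [0, 0, 0, 0, 0, 0, 0],
    [0, 0, 0, 0, 0, 0, -0.1],
    [0, 0, 0, 0, 0, 0, -0.3],
    [0, 0, 0, 0, 0, 0, -1],
    [0, 0, 0, 0, 0, 0, -1],
    [0, 0, 0, 0, 0, 0, -1],
    [0, 0, 0, 0, 0, 0, -1],
  ],
)

```text
time: 28.37
tool_pos: [0.4462, 0.0606, 0.075]
tool_rot: [0.0, 0.002, 1.0, -0.0]
contact_force: [-1.5, -0.2, 6.0]
gripper_width: 0.497
grasp_force: 60.2
```

Emit:
move_arm(
  rows=[
    [0, 0, -0.1, 0, 0, 0, -1],
    [0, 0, -0.2, 0, 0, 0, -1],
    [0, 0, -0.3, 0, 0, 0, -1],
    [0, 0, -0.4, 0, 0, 0, -1],
    [0, 0, -0.5, 0, 0, 0, -1],
    [0, 0, -0.5, 0, 0, 0, -1],
    [0, 0, 0, 0, 0, 0, -1],
    [0, 0, 0, 0, 0, 0, -1],
    [0, 0, 0, 0, 0, 0, -1],
  ],
)

```text
time: 29.12
tool_pos: [0.4458, 0.0607, 0.0944]
tool_rot: [0.0, 0.002, 1.0, 0.0]
contact_force: [-0.4, -0.2, -0.9]
gripper_width: 0.496
grasp_force: 60.8
```

Emit:
move_arm(
  rows=[
    [0, 0, -0.5, 0, 0, 0, -1],
    [0, 0, -0.8, 0, 0, 0, -1],
    [0, 0, -1, 0, 0, 0, -1],
    [0, 0, -1, 0, 0, 0, -1],
    [0, 0, -1, 0, 0, 0, -1],
    [0, 0, -1, 0, 0, 0, -1],
    [0, 0, -1, 0, 0, 0, -1],
    [0, 0, -0.8, 0, 0, 0, -1],
    [0, 0, -0.6, 0, 0, 0, -1],
    [0, 0, -0.4, 0, 0, 0, -1],
    [0, 0, 0, 0, 0, 0, -1],
    [0, 0, 0, 0, 0, 0, -1],
    [0, 0, 0, 0, 0, 0, -1],
    [0, 0, 0, 0, 0, 0, -1],
    [0, 0, 0, 0, 0, 0, -1],
    [0, 0, 0, 0, 0, 0, -1],
  ],
)

```text
time: 30.45
tool_pos: [0.4456, 0.0607, 0.1749]
tool_rot: [-0.0, 0.002, 1.0, 0.0]
contact_force: [-0.4, -0.5, -1.7]
gripper_width: 0.492
grasp_force: 60.8
```

Run:
```python
from h import *
F=[]
for i in range(8): grab('top'); s=manip.state(); F.append(np.r_[s['contact_force'],s['ft_torque']])
print(np.mean(F,0).round(2),s['tool_pos'].round(4),s['gripper_width'],np.abs(s['joint_vel']).max().round(4))
t=grab('side','s9'); g=t['img']
def bb(c,r=.049): 
    e=proj(t,[[c[0]+r*np.cos(a),c[1]+r*np.sin(a),c[2]] for a in np.linspace(0,6.28,73)]); return e.min(0).round(1),e.max(0).round(1)
print('outer plate exp',bb([.4458,.0607,.18]),'inner flange top exp',bb([.4465,.0599,.076],.044),'knob top',proj(t,[.4465,.0599,.124]).round(1))
for v in range(138,200,2): print(v,' '.join('%3d'%g[v,u].min() for u in range(264,316,2)))
```

```text
[-0.11 -0.1  -1.24 -0.   -0.01 -0.  ] [0.4458 0.0607 0.1753] 0.49750254387121967 0.0015
outer plate exp (array([272.2, 152.2]), array([301.4, 162.9])) inner flange top exp (array([275.8, 180.3]), array([301.2, 191.1])) knob top [[287.8 172.8]]
138  36  40  45  47  48  46  60  49  43  32  21  28  29  26  45  50  63  65  46  46  52  38  81  67  20  19
140  44  52  59  52  50  48  59  53  44  32  18  22  20  16  46  51  50  45  44  47  46  47  55  53  17  14
142  61  61  54  57  66  64  70  59  62  47   6  17  25  32  53  48  47  41  36  40  33  40  40  45  21  14
144  59  53  46  51  47  50  58  52  62  90  20  26  24  28  55  50  59  56  36  36  29  36  41  47  31   9
146  48  42  34  42  74 144 173 233 238 210  25  27  21  50 121  70  24  44  52  31  35  35  38  47  30  15
148  27  27 114 222 246 251 249 249 250 250  63  18  31 185 255 249 178  36  40  38  31  39  39  51  39   4
150  67 166 253 251 249 247 248 248 247 187  84  24  28 137 229 251 255 139  38  39  31  25  40  39  48  16
152 107 236 250 249 248 250 250 242 180 110  83  18  29 111 166 194 227 136  41  35  39  48  56  55 
[... 1791 characters left out ...]
 122 139 165 244 252 217  60  51  29  45  33  33  45
188  39  26  30  30  40  58 119 237 253 229 218 223 218 229 241 251 251 208 102  49  53  44  43  64  53  51
190  40  37  45  40  47  49  54 114 163 188 198 212 216 204 196 179 142 100  82  50  56  49  58  43  51  50
192  44  50  45  46  43  47  52 100 102 120 132 142 134 126 135 118 110 113  87  59  58  47  57  54  46  34
194  32  31  23  15  24  18  40 108 125 134 140 130 134 133 145 138 130 123  98  43  44  51  56  66  52  52
196  21  21  18  21  26  27  40 109 124 134 139 153 147 147 147 136 127 125 100  41  34  44  44  53  54  59
198  35  43  33  32  49  35  39 101 128 135 142 147 140 146 145 135 130 121  96  42  44  41  55  52  42  46
```

The outer lid is held alone: it reads 1.24 N (120 g), level and still, 10 cm up. The inner lid sits at its home height in the jar.

```bash
python3 -c "
from plant import manip; print(manip.job_done())"
```

```text
the job is handed in; nothing more can be done
None
```

I finished the job and handed it in at about 31 s; the carton lies on the bench clear of the jar, the inner lid is seated in the jar, and the outer lid is held level and still about 10 cm above where it sat.

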